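Fit the tuning knob to the radio shell

ROBOT

A 6-joint arm with a two-finger parallel gripper is mounted at the origin on the work surface. World frame = base frame: x ahead of the robot, y to its left, z up, the work surface at z = 0. Lengths are in m, angles in rad, forces in N, time in s.
With the tool pointing down it reaches from about 0.25 to 0.775 m from the base axis. Payload 8.9 kg.
Tool frame: the origin (TCP) lies midway between the tips of the shut fingers; the grasp point (between the pads) lies 19 mm behind it; z points along the fingers, y is the line along which they close (so a half turn about z gives the same grasp; the last joint's range is limited). The gripper opens to 85 mm and grips with 20 to 120 N. Pads are 22 mm wide; open, the fingers measure 114 mm over their backs; the gripper's body (76 mm by 85 mm) begins 54 mm behind the grasp point. The pads swing forward as they close: fully open they stand 13 mm farther back than shut.
Start: joints at [-1.325, 0.291, -0.153, 1.127, 0, 1.431], TCP at [0.197, -0.487, 0.231] pointing down, gripper open.
Joint ranges: [-2.52, 2.52], [-0.91, 1.74], [-1.3, 1.37], [-1.96, 2.02], [-1.52, 1.47], [-3.14, 3.14]. Speed limits (rad/s): [2.22, 2.22, 2.79, 3.14, 3.14, 3.14].

INTERFACE

Orientations are given as a 3x3 rotation matrix whose columns are the frame's x, y, z axes.
In Python, from workcell import env gives the robot as it stands.
- The arm moves only by the shell command python3 -m inch 'ROWS' [FORCE]. ROWS is a JSON object of lists of equal length, an entry for each row: "turn": the turn, a rotation vector about the tool's x, y, z in degrees, a list of three; "delta_pos": the shift along the tool's x, y, z in mm, a list of three; "fingers": the finger opening in mm, from 0 to 85.4. In form: {"turn": [[rx, ry, rz], ...], "delta_pos": [[tx, ty, tz], ...], "fingers": [fingers, ...]}. A call has exactly 5 rows; each row is the pose to reach, as a shift and turn from the pose commanded when the call began, along the tool's axes at that moment; what a row does not reach only later rows make up. A row lasts 1/8 s, in which the tool goes at most 62.5 mm and 10.7 degrees, less where a joint would pass 70% of its speed; a pose out of reach is approached as far as the arm can. A call with a gripper value outside its range is refused whole. The fingers move at their own pace and stop on an object; FORCE is the grip in N (left out, the last holds). Time passes only in rows, so rows that repeat a pose let the fingers close, or fill a call up. It gives the time, the measured TCP pose, the force, the opening and the grip force at its end, in the units of the state.
- env.get_obs(): the state, without advancing time (a new reading comes with each control period).
- env.snapshot(name): name is "scene" or "top"; returns the picture (480x640x3 uint8, red, green, blue); there is no depth.
- env.camera_params(name): a dict with "vertical_fov" (degrees; the focal length in pixels is half the picture's height over the tangent of half this angle, whatever the lens; pixels are square), "cx", "cy" (the principal point, pixels), "view" (4x4, takes a point from world to camera coordinates). Camera axes: x right, y down, z forward; pixel columns grow to the right and rows downward; lengths in m; the calibration is good to about 2 mm. A picture is of the moment at which its call begins. camera_params takes no time and is no camera call.
- env.job_done(): hands the job in; it is judged then, once.
The state is a dict: "time_s": time; "joints": joint angles; "qvel": joint speeds; "effort": joint torques, N m; "position": TCP position; "eef_rot": TCP orientation; "contact_force": force on the tool from outside, world axes, zero at the start; "ft_torque": the same for the moment, N m; "grip_width": finger opening in m; "finger_force": force on a finger pad.
Only numpy, scipy, OpenCV 4.12 (cv2) and the standard library are available. Lean on these libraries where they do the work, as an engineer would, in place of code of your own. Each camera call takes 0.05 s, during which the arm holds its last target. There are 200 camera calls.

TASK

Take the green dust cap off the brass collar on the radio shell and drop it into the grey crate. Then set the black tuning knob from the blue tray on the collar with its bar grip parallel to the shell's short sides, let its lugs rest there a moment, and, pressing only lightly, turn it until it drops fully home, flat on the collar; let go of it there. Leave the other things on the bench where they are.

Things in the scene. Friction and masses are not known exactly. Their poses are not given: they have to be found in the camera images.
- shell: White plastic radio shell lying on its back, fixed in a blue assembly nest: 150 mm along x (its short sides) by 240 mm along y by 58 mm high; origin at the centre of its underside on the bench, z up. A brass collar is let into its top, centred 10 mm to -x and 60 mm to -y of the origin. A black speaker grille is at the +y end.
- collar (a point): Centre of the brass collar, at the height of its flat top rim (60 mm above the bench); axes as the shell's. The rim is a ring 51 to 76 mm in diameter; inside it a 45 degree cone narrows to 43 mm diameter 4 mm below the rim, where the flat face of the tuning drive lies.
- face (a point): Centre of the tuning drive's flat brass face, 4 mm below the rim; axes as the shell's. In it is a cross of two dark slots, 12 mm wide, 7 mm deep. The cross's angle is not reported: it stands 28 to 62 degrees off the shell's x and y axes, so a turn of at most 70 degrees either way finds it. The drive holds still under light pressure and turns stiffly (0.25 N m), unharmed, if engaged lugs turn it.
- knob: Black plastic tuning knob, 70 g, upright in the tray; origin at the centre of its underside, z up. Lowest is a cross of four lugs, 8 mm wide, 40 mm tip to tip, 10 mm high, along its x and y. Off the slots they ride on the drive's face, origin 4 mm below the rim; in line (within 5 degrees) the knob drops 6 mm until its skirt lies on the rim, origin 10 mm below it.
- knob_grip (a point): Place to grip the knob, on its axis 38 mm above its origin; axes as the knob's. A round skirt 56 mm in diameter reaches from z = 10 to 16 mm above the origin; on it stands a bar grip 38 mm along x, 16 mm thick along y, from z = 16 to 48 mm, with a white mark on top towards +x.
- cap: Green plastic dust cap, 30 g, resting loose in the collar at the start; origin at the centre of its underside, z up, 3.7 mm below the rim. A plug 38 mm in diameter, 3.7 mm high, then a flange 53 mm in diameter to z = 8 mm, then a round stem 23 mm in diameter up to z = 38 mm to grip it by.
- crate: Grey open crate, fixed, 160 by 160 by 60 mm high, walls and floor 5 mm; origin at the centre of its underside, sides along its x and y.
- tray: Blue kit tray, fixed, 160 by 160 mm, rim 18 mm high, walls and floor 4 mm thick; origin at the centre of its underside. A divider at x = 22 mm parts the knob's compartment (-x) from a narrow one with a brass shaft and a red ferrite core.
- shaft: Brass tuning shaft, 90 mm long, lying in the tray's narrow compartment: leave alone.
- ferrite: Red ferrite core, a cylinder 16 mm in diameter and 22 mm high, standing in the tray's narrow compartment: leave alone.
- trim: Chrome side trim bar, 200 by 12 by 8 mm, lying behind the shell: leave alone.
- driver: Screwdriver lying on the bench: leave alone.
- volknob: Small white volume knob, 26 mm in diameter, 16 mm high: leave alone.
- jar: Amber jar with a black lid, 60 mm in diameter, 70 mm high: leave alone.
Not all that is in view belongs to the job. Of the things shaped like the crate, the grey one is meant.

How it is judged:
By the outcome, as a careful person would: the job done as asked, in the order asked, and still so for the second after the job is handed in, with the robot touching nothing.
It also fails if it takes over 66 s, if anything falls off the work surface, if the arm or the gripper's body presses on something with over 40 N, if the wrist force passes 120 N, or if a joint passes its speed limit or range.

## Working session

There is one attempt and no reset: what is moved stays moved. The work goes in short steps, Python scripts to look and compute and a shell command to move; the robot and the scene stay as the last step left them, time stands still between calls to the robot, and variables do not carry over. Pictures are saved under pics/ and viewed, at most 10 in all, crops included, and the job is handed in when it is done.

```bash
mkdir -p pics
python3 - <<'E'
from workcell import env
import cv2,numpy as np
for n in("scene","top"):
    cv2.imwrite(f"pics/{n}0.png",env.snapshot(n)[:,:,::-1]); p=env.camera_params(n); print(n,{k:np.round(v,4).tolist() for k,v in p.items()})
o=env.get_obs();print({k:np.round(v,3).tolist() for k,v in o.items()})
E
```

```text
scene {'vertical_fov': 55.0495, 'cx': 317.6094, 'cy': 239.177, 'view': [[-0.4481, 0.8939, -0.0137, 0.2401], [0.6473, 0.3139, -0.6946, -0.2835], [-0.6166, -0.3201, -0.7193, 1.3693], [0.0, 0.0, 0.0, 1.0]]}
top {'vertical_fov': 57.8494, 'cx': 316.6825, 'cy': 241.6768, 'view': [[-0.0209, -0.9995, -0.0226, 0.0367], [-0.9936, 0.0232, -0.1105, 0.5468], [0.111, 0.0202, -0.9936, 1.0673], [0.0, 0.0, 0.0, 1.0]]}
{'time_s': 0.1, 'joints': [-1.325, 0.291, -0.154, 1.127, 0.0, 1.432], 'qvel': [0.001, -0.002, 0.003, -0.002, 0.0, 0.001], 'effort': [0.003, -53.798, 33.192, 0.009, -0.0, -0.0], 'position': [0.197, -0.486, 0.231], 'eef_rot': [[0.927, 0.375, -0.0], [0.375, -0.927, 0.001], [0.0, -0.001, -1.0]], 'contact_force': [0.026, 0.37, 0.226], 'ft_torque': [-0.066, -0.052, 0.01], 'finger_force': 0.0, 'grip_width': 0.085}
```

View pics/top0.png

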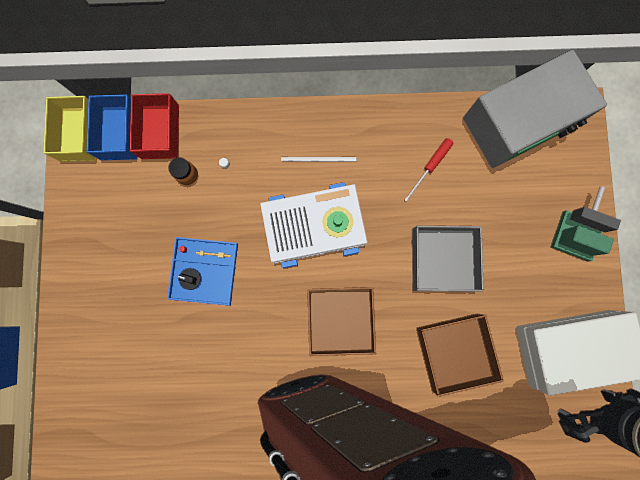

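View pics/scene0.png

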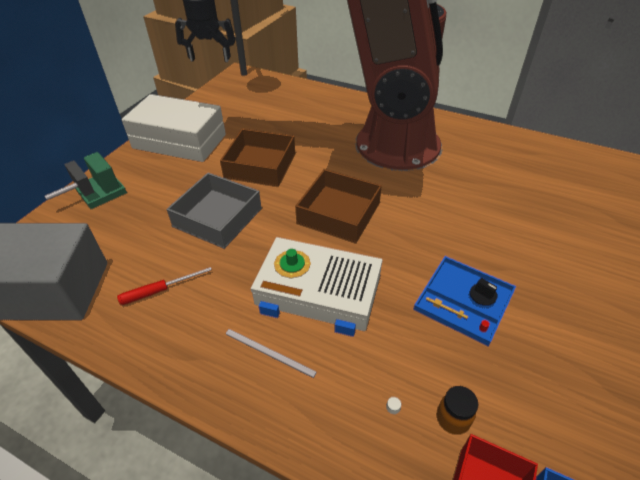

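Top view: cap (338,221) on the collar (the green vise at (583,238) isn't it). The knob is in the blue tray at (189,279); the jar lid (182,170) and volume knob (223,162) are not it. The grey crate is at (447,259); the brown ones at (341,321) and (459,354) are not it. I'll check this in one close crop.

```bash
cat > h.py <<'E'
from workcell import env
import cv2,numpy as np
def P(n):
    p=env.camera_params(n); return p,240/np.tan(np.radians(p["vertical_fov"]/2)),np.array(p["view"])
def ray(n,u,v):
    p,f,V=P(n); d=V[:3,:3].T@np.array([(u-p["cx"])/f,(v-p["cy"])/f,1]); return -V[:3,:3].T@V[:3,3],d
def w(n,u,v,z):
    c,d=ray(n,u,v); return (c+d*(z-c[2])/d[2])
def px(n,X):
    p,f,V=P(n); q=V[:3,:3]@np.array(X)+V[:3,3]; return np.array([p["cx"],p["cy"]])+f*q[:2]/q[2]
def tri(pts):
    A=[];b=[]
    for n,u,v in pts:
        c,d=ray(n,u,v); d/=np.linalg.norm(d); M=np.eye(3)-np.outer(d,d); A.append(M); b.append(M@c)
    return np.linalg.solve(sum(A),sum(b))
E
python3 - <<'E'
from h import *
im=cv2.imread("pics/top0.png")
a=cv2.resize(im[178:272,252:376],None,fx=3.2,fy=3.2,interpolation=3)
b=cv2.resize(im[230:312,160:246],None,fx=4.5,fy=4.5,interpolation=3)
H=max(a.shape[0],b.shape[0]);pad=lambda i:cv2.copyMakeBorder(i,0,H-i.shape[0],0,0,0)
cv2.imwrite("pics/crop1.png",np.hstack([pad(a),pad(b)]));print(a.shape,b.shape)
hsv=cv2.cvtColor(im,cv2.COLOR_BGR2HSV)
def blob(m,box):
    x0,y0,x1,y1=box;k=np.zeros(m.shape,np.uint8);k[y0:y1,x0:x1]=m[y0:y1,x0:x1]
    c=max(cv2.findContours(k,0,1)[0],key=cv2.contourArea);return c
wh=cv2.inRange(hsv,(0,0,150),(179,50,255))
c=blob(cv2.morphologyEx(wh,3,np.ones((9,9))),(250,175,380,275));r=cv2.boxPoints(cv2.minAreaRect(c));print("shell");S=np.array([w("top",u,v,.058) for u,v in r]);print(S.round(3).tolist(),S.mean(0))
c=blob(cv2.inRange(hsv,(45,90,30),(80,255,255)),(315,195,365,250));e=cv2.minEnclosingCircle(c);print("cap",e,w("top",*e[0],.064))
c=blob(cv2.inRange(hsv,(0,0,0),(179,255,70)),(172,240,235,303));e=cv2.minEnclosingCircle(c);print("knob dark",e,w("top",*e[0],.02))
c=blob(cv2.inRange(hsv,(100,150,60),(125,255,255)),(160,230,245,312));r=cv2.boxPoints(cv2.minAreaRect(c));T=np.array([w("top",u,v,.018) for u,v in r]);print("tray",T.round(3).tolist(),T.mean(0))
for q in[(413,227),(481,227),(483,292),(413,291)]:print("crate",w("top",*q,.06).round(3))
E
```

```text
(301, 397, 3) (369, 387, 3)
shell
[[0.646, 0.166, 0.058], [0.689, -0.074, 0.058], [0.523, -0.102, 0.058], [0.481, 0.135, 0.058]] [0.58464265 0.03126191 0.058     ]
cap ((337.70001220703125, 221.5), 10.312216758728027) [ 0.59252699 -0.02887119  0.064     ]
knob dark ((189.6239013671875, 278.65045166015625), 10.709362983703613) [0.46157174 0.35025316 0.02      ]
tray [[0.412, 0.407, 0.018], [0.57, 0.391, 0.018], [0.548, 0.229, 0.018], [0.391, 0.246, 0.018]] [0.48064592 0.31833476 0.018     ]
crate [ 0.575 -0.213  0.06 ]
crate [ 0.571 -0.379  0.06 ]
crate [ 0.413 -0.374  0.06 ]
crate [ 0.419 -0.206  0.06 ]
```

View pics/crop1.png

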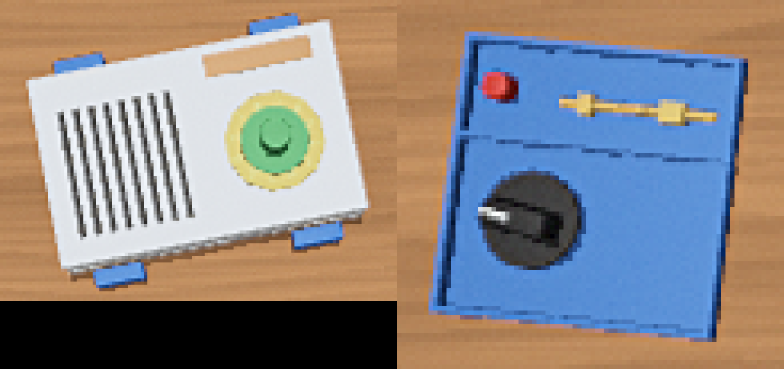

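The crop shows the green-stemmed cap centred on the brass collar, with the grille at the +y end (left). The black knob is in the large tray compartment, its white mark pointing left (+y world). Both choices are confirmed, so I'm moving to the cap.

```bash
python3 -m inch '{"turn":[[0,0,-10],[0,0,-20],[0,0,-30],[0,0,-40],[0,0,-50]],"delta_pos":[[54,-28,0],[108,-55,0],[161,-83,0],[215,-110,0],[269,-138,0]],"fingers":[85,85,85,85,85]}' 40
cat > go.py <<'E'
import sys
from h import *
o=env.get_obs();R=np.array(o["eef_rot"]);p=np.array(o["position"])
t=np.array([float(a) for a in sys.argv[1:4]])
print("t",round(o["time_s"],2),"p",p.round(4),"yaw x",np.degrees(np.arctan2(R[1,0],R[0,0])).round(2),"Rz",R[:,2].round(3),"delta tool mm",(R.T@(t-p)*1e3).round(1),"w",round(o["grip_width"],4),"F",np.round(o["contact_force"],1),"j6",np.round(o["joints"][5],2))
if len(sys.argv)>4:
    d=-(float(sys.argv[4])-np.degrees(np.arctan2(R[1,0],R[0,0])));print("rz turn",(d+180)%360-180)
E
python3 go.py .5925 -.0289 .13
```

```text
time_s: 0.72
position: [0.3955, -0.2561, 0.2312]
eef_rot: [[0.303, 0.953, -0.0], [0.953, -0.303, -0.0], [-0.0, 0.0, -1.0]]
contact_force: [0.9, -0.8, 0.0]
grip_width: 0.0853
finger_force: 0.0
t 0.72 p [ 0.3955 -0.2561  0.2312] yaw x 72.36 Rz [-0. -0. -1.] delta tool mm [276.2 118.9 101.2] w 0.0853 F [ 0.9 -0.8  0. ] j6 1.15
```

Run:
```python
from h import *
im=cv2.imread("pics/top0.png");sc=cv2.imread("pics/scene0.png")
a=cv2.resize(im[258:300,168:212],None,fx=9,fy=9,interpolation=3)
b=cv2.resize(sc[270:312,462:506],None,fx=9,fy=9,interpolation=3)
cv2.imwrite("pics/crop2.png",np.hstack([a,b]))
# predicted stem top in scene camera
print("stem top pred",px("scene",[.5925,-.0289,.0943]),px("top",[.5925,-.0289,.0943]))
```

```text
stem top pred [292.01752553 251.60724727] [338.03473115 219.52644868]
```

View pics/crop2.png

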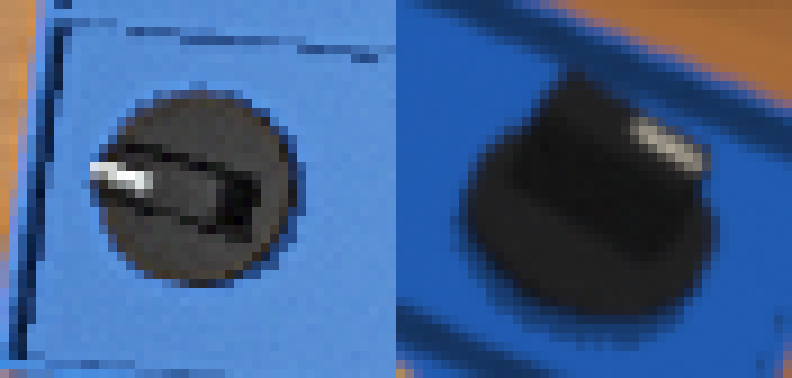

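```bash
python3 -m inch '{"turn":[[0,0,-10],[0,0,-20],[0,0,-30],[0,0,-40],[0,0,-50]],"delta_pos":[[56,24,12],[112,48,30],[168,72,55],[224,96,80],[276,119,101]],"fingers":[85,85,85,85,85]}' 40 >/dev/null; python3 go.py .5925 -.0289 .068
python3 - <<'E'
from h import *
T=lambda x,y:(168+(x-4)/9,258+(y-4)/9)
S=lambda x,y:(462+(x-396-4)/9,270+(y-4)/9)
def ang(n,a,b,z=.052):
    A=w(n,*a,z);B=w(n,*b,z);d=B-A;print(n,A.round(4),B.round(4),np.degrees(np.arctan2(d[1],d[0])).round(1))
ang("top",T(262,178),T(125,145)); ang("top",T(220,232),T(100,190)); ang("top",T(150,185),T(90,167))
ang("scene",S(572,72),S(706,160)); ang("scene",S(640,124),S(703,160))
print(w("top",*T(199,190),.02))
E
```

```text
t 1.35 p [ 0.5901 -0.0342  0.1313] yaw x 122.38 Rz [-0. -0. -1.] delta tool mm [ 3.2  4.9 63.3] w 0.0853 F [ 0.4 -0.9  1.1] j6 0.82
top [0.4634 0.3227 0.052 ] [0.4733 0.3607 0.052 ] 75.4
top [0.4489 0.3341 0.052 ] [0.4611 0.3674 0.052 ] 69.9
top [0.4621 0.3536 0.052 ] [0.4674 0.3703 0.052 ] 72.4
scene [0.453  0.3348 0.052 ] [0.4654 0.3673 0.052 ] 69.3
scene [0.4615 0.3519 0.052 ] [0.4656 0.3667 0.052 ] 74.3
[0.46152822 0.35014307 0.02      ]
```

```bash
python3 -m inch '{"turn":[[0,0,0],[0,0,0],[0,0,0],[0,0,0],[0,0,0]],"delta_pos":[[1,1,20],[1,1,40],[1,1,62],[1,1,62],[1,1,62]],"fingers":[60,60,60,60,60]}' 40 >/dev/null; python3 go.py .5925 -.0289 .068; python3 -m inch '{"turn":[[0,0,0],[0,0,0],[0,0,0],[0,0,0],[0,0,0]],"delta_pos":[[0,0,0],[0,0,0],[0,0,0],[0,0,0],[0,0,0]],"fingers":[10,10,10,10,10]}' 40; python3 go.py .5925 -.0289 .068
```

```text
t 1.98 p [ 0.5899 -0.0347  0.071 ] yaw x 122.04 Rz [ 0. -0. -1.] delta tool mm [3.5 5.3 3. ] w 0.06 F [ 0.9 -0.2  0.1] j6 0.83
time_s: 2.6
position: [0.5914, -0.0344, 0.0716]
eef_rot: [[-0.531, 0.847, 0.004], [0.847, 0.531, 0.0], [-0.002, 0.003, -1.0]]
contact_force: [5.0, 3.0, 4.9]
grip_width: 0.0218
finger_force: 39.5
t 2.6 p [ 0.5914 -0.0344  0.0716] yaw x 122.06 Rz [ 0.004  0.    -1.   ] delta tool mm [4.1 3.8 3.6] w 0.0218 F [5.  3.  4.9] j6 0.83
```

```bash
python3 -m inch '{"turn":[[0,0,0],[0,0,0],[0,0,0],[0,0,0],[0,0,0]],"delta_pos":[[0,0,-15],[0,0,-40],[0,0,-75],[-30,-40,-80],[-60,-80,-80]],"fingers":[10,10,10,10,10]}' 40 >/dev/null; python3 go.py .4945 -.293 .142
python3 - <<'E'
from h import *
cv2.imwrite("pics/top1.png",cv2.resize(env.snapshot("top")[150:330,250:490,::-1],None,fx=3,fy=3,interpolation=3))
E
```

```text
t 3.23 p [ 0.5532 -0.1287  0.1518] yaw x 122.13 Rz [ 0.001 -0.001 -1.   ] delta tool mm [-107.9 -137.     9.9] w 0.0216 F [ 0.  -0.9 -0.4] j6 0.65
```

View pics/top1.png

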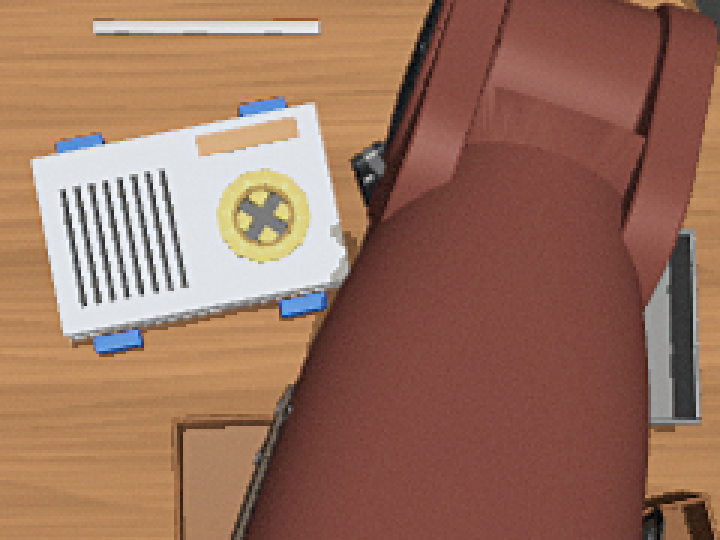

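The collar is open, its centre near top pixel (338,221.7), and the dark cross is visible at roughly 45°. Next is the crate.

```bash
python3 -m inch '{"turn":[[0,0,0],[0,0,0],[0,0,0],[0,0,0],[0,0,0]],"delta_pos":[[-36,-46,0],[-72,-92,0],[-108,-137,20],[-108,-137,60],[-108,-137,105]],"fingers":[10,10,10,10,10]}' 40 >/dev/null; python3 -m inch '{"turn":[[0,0,0],[0,0,0],[0,0,0],[0,0,0],[0,0,0]],"delta_pos":[[0,0,0],[0,0,0],[0,0,0],[0,0,0],[0,0,-40]],"fingers":[10,80,80,80,80]}' 40 >/dev/null;python3 go.py .4615 .350 .2
python3 - <<'E'
from h import *
im=env.snapshot("top");cv2.imwrite("pics/top2raw.png",im[:,:,::-1])
c=w("top",338,221.7,.06);print("collar",c)
# rectify collar region at face height: 100x100mm, 5 px/mm, axes world (right=-y, up=+x)
g=np.arange(-40,40,.2)/1e3
yy,xx=np.meshgrid(-g,-g)
uv=np.array([[px("top",[c[0]+xx[i,j],c[1]+yy[i,j],.056]) for j in (0,-1)] for i in (0,-1)]).reshape(4,2).astype(np.float32)
n=len(g)-1;H=cv2.getPerspectiveTransform(np.float32([[0,0],[n,0],[0,n],[n,n]]),uv)
r=cv2.warpPerspective(im,H,(n+1,n+1),flags=cv2.INTER_CUBIC|cv2.WARP_INVERSE_MAP)
sc=env.snapshot("scene")[150:330,160:400];r2=cv2.resize(sc,(533,400),interpolation=3)
cv2.imwrite("pics/col.png",np.hstack([r[:,:], r2])[:,:,::-1][:, :790])
hsv=cv2.cvtColor(r,cv2.COLOR_RGB2HSV);L=np.hypot(*np.meshgrid(np.arange(400)-200,np.arange(400)-200))
# cross: dark low-sat pixels
m=((hsv[...,1]<90)&(hsv[...,2]<110)&(L<120));ys,xs=np.nonzero(m);print("dark n",m.sum(),"centre off mm (right,down)",xs.mean()/5-40,ys.mean()/5-40)
t=np.arctan2(-(ys-ys.mean()),xs-xs.mean());rr=np.hypot(xs-xs.mean(),ys-ys.mean());s=rr>45
print("cross arm dir in picture deg mod 90",np.degrees(np.angle(np.exp(4j*t[s]).sum())/4)%90)
# brass ring
m=((hsv[...,1]>90)&(L<195)&(hsv[...,2]>150)).astype(np.uint8);c2=max(cv2.findContours(m,0,1)[0],key=cv2.contourArea);e=cv2.minEnclosingCircle(c2);print("ring",np.array(e[0])/5-40,e[1]/5)
E
```

```text
t 4.53 p [ 0.4933 -0.2909  0.0843] yaw x 122.05 Rz [-0.003  0.003 -1.   ] delta tool mm [ 560.5  313.  -113.9] w 0.0801 F [ 1.  -0.1 -0.7] j6 0.35
collar [ 0.59264038 -0.02971659  0.06      ]
dark n 932 centre off mm (right,down) -4.118454935622317 -8.660729613733906
cross arm dir in picture deg mod 90 56.39424252144632
ring [-1.27914734 -0.72038574] 38.416876220703124
```

View pics/col.png

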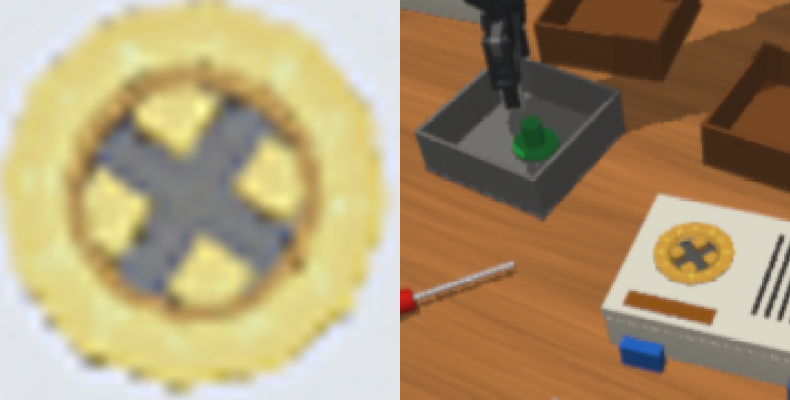

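The cap lies in the grey crate. The cross sits at about 57° in the rectified view, which is about 47° off the shell axes. Now to the knob.

```bash
python3 -m inch '{"turn":[[0,0,-9],[0,0,-18],[0,0,-27],[0,0,-36],[0,0,-45]],"delta_pos":[[0,0,-50],[40,22,-85],[90,50,-85],[140,78,-85],[190,106,-85]],"fingers":[80,80,80,80,80]}' 40 >/dev/null;python3 go.py .4615 .350 .17 -108
python3 - <<'E'
from h import *
im=cv2.imread("pics/top2raw.png")[:,:,::-1].copy();c=[.5927,-.0287]
g=np.arange(-22,22,.2)/1e3;n=len(g)-1
uv=np.float32([px("top",[c[0]-a,c[1]-b,.056]) for a in(g[0],g[-1]) for b in(g[0],g[-1])])
H=cv2.getPerspectiveTransform(np.float32([[0,0],[n,0],[0,n],[n,n]]),uv)
r=cv2.warpPerspective(im,H,(n+1,n+1),flags=cv2.INTER_CUBIC|cv2.WARP_INVERSE_MAP)
S=cv2.cvtColor(r,cv2.COLOR_RGB2HSV)[...,1].astype(float);i=np.arange(n+1)-n/2;X,Y=np.meshgrid(i,-i);rr=np.hypot(X,Y)
m=(S<70)&(rr<95);print(m.sum(),"expected",(12*40*2-144)*25*.95,"ctr mm",X[m].mean()/5,Y[m].mean()/5)
x=X-X[m].mean();y=Y-Y[m].mean();rr=np.hypot(x,y);k=m&(rr>45)&(rr<85);print("yaw mod 90",(np.degrees(np.angle(np.exp(4j*np.arctan2(y,x)[k]).sum())/4))%90)
# shell yaw: long edges from white contour upper/lower
e=[(x,) for x in ()]
E
```

```text
t 5.25 p [ 0.4837 -0.0732  0.1708] yaw x 167.33 Rz [ 0.001 -0.    -1.   ] delta tool mm [114.5 408.    0.7] w 0.0798 F [ 0.7 -0.6 -0.5] j6 -0.08
rz turn -84.67053915977868
17135 expected 19380.0 ctr mm -0.0914794280711993 0.008211263495768895
yaw mod 90 57.011144297633265
```

```bash
python3 -m inch '{"turn":[[0,0,-9],[0,0,-18],[0,0,-27],[0,0,-36],[0,0,-45]],"delta_pos":[[14,51,0],[28,102,0],[42,153,0],[56,204,0],[70,255,0]],"fingers":[80,80,80,80,80]}' 40 >/dev/null;python3 go.py .4615 .350 .12 -108
```

```text
t 5.88 p [0.4726 0.1912 0.1708] yaw x -147.65 Rz [ 0.001  0.    -1.   ] delta tool mm [-75.5 140.1  50.8] w 0.0802 F [ 1.3  0.  -0.8] j6 -0.32
rz turn -39.649249855136446
```

```bash
python3 -m inch '{"turn":[[0,0,-10],[0,0,-20],[0,0,-30],[0,0,-40],[0,0,-40]],"delta_pos":[[-20,37,10],[-40,74,20],[-60,110,35],[-76,140,50],[-76,140,50]],"fingers":[60,45,45,45,45]}' 40 >/dev/null;python3 go.py .4615 .350 .025 -108
```

```text
t 6.5 p [0.4618 0.35   0.1193] yaw x -107.73 Rz [-0.001 -0.    -1.   ] delta tool mm [ 0.   0.2 94.3] w 0.0455 F [-0.3 -0.6 -0.1] j6 -0.74
rz turn 0.27493767900239163
```

```bash
python3 -m inch '{"turn":[[0,0,0],[0,0,0],[0,0,0],[0,0,0],[0,0,0]],"delta_pos":[[0,0,30],[0,0,60],[0,0,80],[0,0,94],[0,0,94]],"fingers":[45,45,45,45,45]}' 40 >/dev/null;python3 go.py .4615 .350 .025 -108;python3 -m inch '{"turn":[[0,0,0],[0,0,0],[0,0,0],[0,0,0],[0,0,0]],"delta_pos":[[0,0,0],[0,0,0],[0,0,0],[0,0,0],[0,0,0]],"fingers":[5,5,5,5,5]}' 30;  python3 -m inch '{"turn":[[0,0,0],[0,0,0],[0,0,0],[0,0,0],[0,0,0]],"delta_pos":[[0,0,-20],[0,0,-50],[0,0,-90],[0,0,-120],[0,0,-120]],"fingers":[5,5,5,5,5]}' 40;python3 go.py .5927 -.0287 .145 190
python3 - <<'E'
from h import *
t=env.snapshot("top");s=env.snapshot("scene")
print(px("top",env.get_obs()["position"]),px("scene",env.get_obs()["position"]))
cv2.imwrite("pics/kn.png",cv2.resize(np.hstack([t[200:340,140:280],s[200:340,400:540]]),None,fx=2.8,fy=2.8,interpolation=3)[:,:,::-1])
E
```

```text
t 7.12 p [0.4626 0.3477 0.026 ] yaw x -108.03 Rz [-0.001 -0.001 -1.   ] delta tool mm [-1.9  1.8  1. ] w 0.0453 F [0.3 0.3 0.3] j6 -0.74
rz turn -0.033127871641113416
time_s: 7.75
position: [0.4636, 0.3488, 0.0274]
eef_rot: [[-0.308, -0.951, 0.002], [-0.951, 0.308, 0.001], [-0.001, -0.001, -1.0]]
contact_force: [0.0, -1.3, 6.8]
grip_width: 0.0154
finger_force: 30.8
time_s: 8.38
position: [0.4642, 0.3493, 0.1488]
eef_rot: [[-0.308, -0.951, 0.004], [-0.951, 0.308, 0.002], [-0.003, -0.003, -1.0]]
contact_force: [0.7, -0.2, -0.7]
grip_width: 0.0152
finger_force: 39.5
t 8.38 p [0.4642 0.3493 0.1488] yaw x -107.95 Rz [ 0.004  0.002 -1.   ] delta tool mm [ 320.  -238.7    3.4] w 0.0152 F [ 0.7 -0.2 -0.7] j6 -0.74
rz turn 62.052301531141325
[173.00213272 276.70633655] [499.23319887 251.88905226]
```

View pics/kn.png

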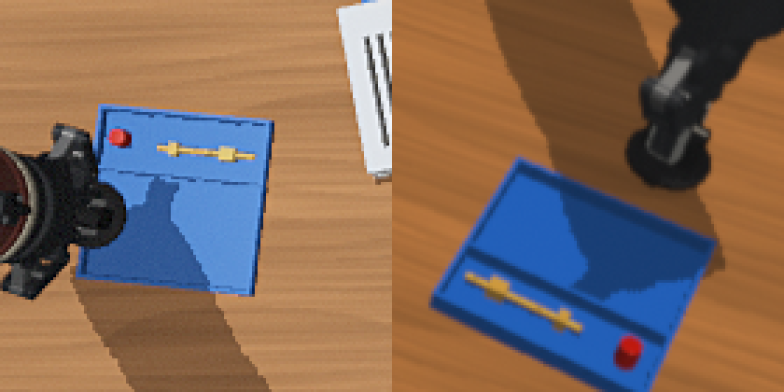

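The knob is gripped and out of the tray, and the shaft and ferrite haven't moved. Carrying it to the collar.

```bash
python3 -m inch '{"turn":[[0,0,8],[0,0,16],[0,0,24],[0,0,32],[0,0,40]],"delta_pos":[[40,-30,0],[80,-60,0],[120,-90,0],[160,-120,0],[200,-150,0]],"fingers":[5,5,5,5,5]}' 40 >/dev/null;python3 go.py .5927 -.0287 .12 190
```

```text
t 9.1 p [0.5433 0.1103 0.1449] yaw x -148.22 Rz [-0.002 -0.    -1.   ] delta tool mm [  31.2 -144.2   24.8] w 0.0156 F [ 1.  -0.4 -1.4] j6 -0.49
rz turn 21.784328354280092
```

```bash
python3 -m inch '{"turn":[[0,0,8],[0,0,15],[0,0,22],[0,0,22],[0,0,22]],"delta_pos":[[8,-40,0],[16,-80,10],[24,-120,20],[31,-144,25],[31,-144,25]],"fingers":[5,5,5,5,5]}' 40 >/dev/null;python3 go.py .5927 -.0287 .083 190
python3 - <<'E'
from h import *
t=env.snapshot("top");s=env.snapshot("scene")
p=np.array(env.get_obs()["position"]);
print("TCP pred",px("top",p),px("scene",p),"collar",px("scene",[.5927,-.0287,.06]))
cv2.imwrite("pics/pl.png",np.hstack([cv2.resize(t[170:280,280:390],(396,396),interpolation=3),cv2.resize(s[200:310,240:350],(396,396),interpolation=3)])[:,:,::-1])
E
```

```text
t 9.72 p [ 0.5931 -0.0281  0.1192] yaw x -170.09 Rz [-0.003  0.    -1.   ] delta tool mm [ 0.4 -0.6 36.2] w 0.0155 F [-0.1  0.6  0.3] j6 -0.34
rz turn -0.08842270397985885
TCP pred [337.17991594 217.51955731] [292.34537222 243.52244215] collar [292.92853706 262.69756856]
```

View pics/pl.png

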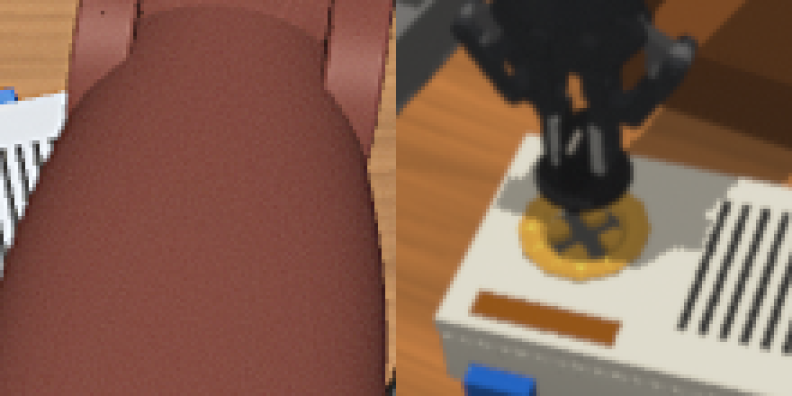

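The skirt is centred at scene px x≈292.4, as predicted, directly over the collar. Lowering.

```bash
python3 -m inch '{"turn":[[0,0,0],[0,0,0],[0,0,0],[0,0,0],[0,0,0]],"delta_pos":[[0,0,12],[0,0,24],[0,-0.5,34],[0,-0.5,36],[0,-0.5,36]],"fingers":[5,5,5,5,5]}' >/dev/null; python3 go.py .5927 -.0287 .0794 190;python3 -m inch '{"turn":[[0,0,0],[0,0,0],[0,0,0],[0,0,0],[0,0,0]],"delta_pos":[[0,0,0.6],[0,0,1.2],[0,0,1.8],[0,0,2.4],[0,0,2.4]],"fingers":[5,5,5,5,5]}' >/dev/null; python3 go.py .5927 -.0287 .0794 190
```

```text
t 10.45 p [ 0.5941 -0.027   0.0853] yaw x -169.95 Rz [-0.  0. -1.] delta tool mm [ 1.7 -1.4  5.9] w 0.015 F [-0.8  0.5 -0.4] j6 -0.34
rz turn 0.051397429231542446
t 11.07 p [ 0.5941 -0.0271  0.0829] yaw x -169.95 Rz [-0. -0. -1.] delta tool mm [ 1.7 -1.3  3.5] w 0.0152 F [-0.6  0.2 -0.6] j6 -0.34
rz turn 0.04680262005012992
```

```bash
python3 -m inch '{"turn":[[0,0,0],[0,0,0],[0,0,0],[0,0,0],[0,0,0]],"delta_pos":[[0.6,-0.5,0.5],[1.2,-1,1],[1.2,-1,1.5],[1.2,-1,2],[1.2,-1,2]],"fingers":[5,5,5,5,5]}' >/dev/null; python3 go.py .5927 -.0287 .0794 190;python3 -m inch '{"turn":[[0,0,0],[0,0,0],[0,0,0],[0,0,0],[0,0,0]],"delta_pos":[[0,0,0.4],[0,0,0.8],[0,0,1.2],[0,0,1.2],[0,0,1.2]],"fingers":[5,5,5,5,5]}' >/dev/null; python3 go.py .5927 -.0287 .0794 190
```

```text
t 11.7 p [ 0.5931 -0.0283  0.0809] yaw x -169.95 Rz [-0.  0. -1.] delta tool mm [ 0.5 -0.3  1.5] w 0.0152 F [-0.3  0.1 -0.6] j6 -0.35
rz turn 0.04737595388007776
t 12.32 p [ 0.5931 -0.0283  0.0798] yaw x -169.95 Rz [ 0. -0. -1.] delta tool mm [ 0.5 -0.3  0.4] w 0.0154 F [-0.2  0.1 -1.5] j6 -0.35
rz turn 0.04744351435067529
```

```bash
for i in 1; do python3 -m inch '{"turn":[[0,0,0],[0,0,0],[0,0,0],[0,0,0],[0,0,0]],"delta_pos":[[0,0,0.3],[0,0,0.6],[0,0,0.9],[0,0,0.9],[0,0,0.9]],"fingers":[5,5,5,5,5]}' >/dev/null; done; python3 go.py .5927 -.0287 .0794 190; python3 -m inch '{"turn":[[0,0,0],[0,0,0],[0,0,0],[0,0,0],[0,0,0]],"delta_pos":[[0,0,0.2],[0,0,0.4],[0,0,0.6],[0,0,0.6],[0,0,0.6]],"fingers":[5,5,5,5,5]}' >/dev/null;python3 go.py .5927 -.0287 .0794 190
```

```text
t 12.95 p [ 0.5932 -0.0283  0.0794] yaw x -169.95 Rz [ 0. -0. -1.] delta tool mm [ 0.6 -0.3 -0. ] w 0.0151 F [-1.8 -0.4  5.3] j6 -0.35
rz turn 0.048798181795632445
t 13.57 p [ 0.5933 -0.0283  0.0793] yaw x -169.95 Rz [ 0.001 -0.    -1.   ] delta tool mm [ 0.6 -0.3 -0.1] w 0.0153 F [-4.6  0.2 11.4] j6 -0.35
rz turn 0.05213591007196783
```

Lugs rest on the face at exactly the predicted height. I'll ease off to about 5 N, dwell, then turn.

```bash
python3 -m inch '{"turn":[[0,0,0],[0,0,0],[0,0,0],[0,0,0],[0,0,0]],"delta_pos":[[0,0,-0.5],[0,0,-0.6],[0,0,-0.6],[0,0,-0.6],[0,0,-0.6]],"fingers":[5,5,5,5,5]}' >/dev/null; python3 go.py .5927 -.0287 .0794 190;python3 -m inch '{"turn":[[0,0,0],[0,0,0],[0,0,0],[0,0,0],[0,0,0]],"delta_pos":[[0,0,0],[0,0,0],[0,0,0],[0,0,0],[0,0,0]],"fingers":[5,5,5,5,5]}' >/dev/null;python3 -m inch '{"turn":[[0,0,4],[0,0,8],[0,0,12],[0,0,16],[0,0,20]],"delta_pos":[[0,0,0],[0,0,0],[0,0,0],[0,0,0],[0,0,0]],"fingers":[5,5,5,5,5]}' >/dev/null;python3 go.py .5927 -.0287 .0794 147
```

```text
t 14.2 p [ 0.5932 -0.0283  0.0794] yaw x -169.95 Rz [ 0. -0. -1.] delta tool mm [ 0.6 -0.3 -0. ] w 0.0151 F [-2.5  0.2  7.5] j6 -0.35
rz turn 0.047691448656678403
t 15.45 p [ 0.5937 -0.0285  0.0794] yaw x 169.92 Rz [ 0.001 -0.    -1.   ] delta tool mm [ 1.  -0.4 -0. ] w 0.0151 F [-0.3  0.1  4.6] j6 0.01
rz turn 22.915954934127825
```

```bash
python3 -m inch '{"turn":[[0,0,4],[0,0,8],[0,0,12],[0,0,16],[0,0,19]],"delta_pos":[[0,0,0],[0,0,0],[0,0,0],[0,0,0],[0,0,0]],"fingers":[5,5,5,5,5]}' >/dev/null;python3 go.py .5927 -.0287 .0734 147;python3 -m inch '{"turn":[[0,0,1],[0,0,2],[0,0,3],[0,0,4],[0,0,4]],"delta_pos":[[0.4,0,0.1],[0.8,-0.3,0.2],[0.8,-0.3,0.4],[0.8,-0.3,0.8],[0.8,-0.3,0.8]],"fingers":[5,5,5,5,5]}' >/dev/null;python3 go.py .5927 -.0287 .0734 147
```

```text
t 16.07 p [ 0.5938 -0.0282  0.0792] yaw x 150.94 Rz [ 0.001  0.    -1.   ] delta tool mm [ 0.7 -1.   5.8] w 0.0152 F [-0.8  0.7  2.4] j6 0.34
rz turn 3.9441743751418983
t 16.7 p [ 0.5921 -0.0282  0.0779] yaw x 147.03 Rz [-0.  0. -1.] delta tool mm [-0.8 -0.1  4.5] w 0.0154 F [ 0.2  0.3 -0.8] j6 0.4
rz turn 0.03174434519948477
```

It's in line: z is below face level with no force, so the lugs are entering the slots. Following it down gently.

```bash
python3 -m inch '{"turn":[[0,0,0],[0,0,0],[0,0,0],[0,0,0],[0,0,0]],"delta_pos":[[-0.2,0,0.6],[-0.4,0,1.2],[-0.4,0,1.8],[-0.4,0,2.4],[-0.4,0,2.4]],"fingers":[5,5,5,5,5]}' >/dev/null;python3 go.py .5927 -.0287 .0734 147;python3 -m inch '{"turn":[[0,0,0],[0,0,0],[0,0,0],[0,0,0],[0,0,0]],"delta_pos":[[0,0,0.5],[0,0,1],[0,0,1.5],[0,0,1.5],[0,0,1.5]],"fingers":[5,5,5,5,5]}' >/dev/null;python3 go.py .5927 -.0287 .0734 147
```

```text
t 17.32 p [ 0.5926 -0.0284  0.0756] yaw x 147.05 Rz [-0.  0. -1.] delta tool mm [-0.3 -0.2  2.2] w 0.0151 F [ 0.7  0.2 -1.4] j6 0.4
rz turn 0.047591502611254555
t 17.95 p [ 0.5926 -0.0284  0.0742] yaw x 147.05 Rz [ 0. -0. -1.] delta tool mm [-0.2 -0.2  0.8] w 0.0152 F [ 1.1  0.  -1.4] j6 0.4
rz turn 0.046913493653875094
```

```bash
python3 -m inch '{"turn":[[0,0,0],[0,0,0],[0,0,0],[0,0,0],[0,0,0]],"delta_pos":[[0,0,0.3],[0,0,0.6],[0,0,0.9],[0,0,1.1],[0,0,1.1]],"fingers":[5,5,5,5,5]}' >/dev/null;python3 go.py .5927 -.0287 .0734 147;python3 -m inch '{"turn":[[0,0,0],[0,0,0],[0,0,0],[0,0,0],[0,0,0]],"delta_pos":[[0,0,0.1],[0,0,0.2],[0,0,0.2],[0,0,0.2],[0,0,0.2]],"fingers":[5,5,5,5,5]}' >/dev/null;python3 go.py .5927 -.0287 .0734 147
```

```text
t 18.57 p [ 0.5927 -0.0284  0.0734] yaw x 147.04 Rz [ 0. -0. -1.] delta tool mm [-0.2 -0.2 -0. ] w 0.0153 F [-0.6 -0.1  5.4] j6 0.4
rz turn 0.04487909059301387
t 19.2 p [ 0.5927 -0.0284  0.0734] yaw x 147.05 Rz [ 0. -0. -1.] delta tool mm [-0.2 -0.2 -0. ] w 0.0152 F [-2.4  0.5  8.1] j6 0.4
rz turn 0.04571838301379216
```

The knob is home at the predicted height with light contact. Releasing and retreating.

```bash
python3 -m inch '{"turn":[[0,0,0],[0,0,0],[0,0,0],[0,0,0],[0,0,0]],"delta_pos":[[0,0,-0.5],[0,0,-0.5],[0,0,-0.5],[0,0,-0.5],[0,0,-0.5]],"fingers":[5,20,45,45,45]}' >/dev/null;python3 go.py .5927 -.0287 .0734;python3 -m inch '{"turn":[[0,0,0],[0,0,0],[0,0,0],[0,0,0],[0,0,0]],"delta_pos":[[0,0,-20],[0,0,-45],[0,0,-80],[0,0,-120],[0,0,-120]],"fingers":[45,45,45,45,45]}' >/dev/null;python3 go.py .40 -.30 .2
```

```text
t 19.82 p [ 0.5926 -0.0284  0.0733] yaw x 147.05 Rz [-0.  0. -1.] delta tool mm [-0.3 -0.2 -0.1] w 0.0452 F [ 0.5  0.1 -0. ] j6 0.4
t 20.45 p [ 0.5946 -0.0287  0.1966] yaw x 147.05 Rz [ 0.006 -0.001 -1.   ] delta tool mm [  15.7 -333.5   -4.3] w 0.0449 F [0.2 0.3 0.4] j6 0.4
```

```bash
python3 -m inch '{"turn":[[0,0,0],[0,0,0],[0,0,0],[0,0,0],[0,0,0]],"delta_pos":[[0,-45,0],[0,-90,0],[0,-135,0],[0,-180,0],[0,-225,0]],"fingers":[45,45,45,45,45]}' >/dev/null
python3 - <<'E'
from h import *
t=env.snapshot("top");s=env.snapshot("scene")
cv2.imwrite("pics/fin.png",np.hstack([cv2.resize(t[170:280,280:390],(396,396),interpolation=3),cv2.resize(s[170:280,200:310],(396,396),interpolation=3)])[:,:,::-1])
E
```

```text
(no output)
```

View pics/fin.png

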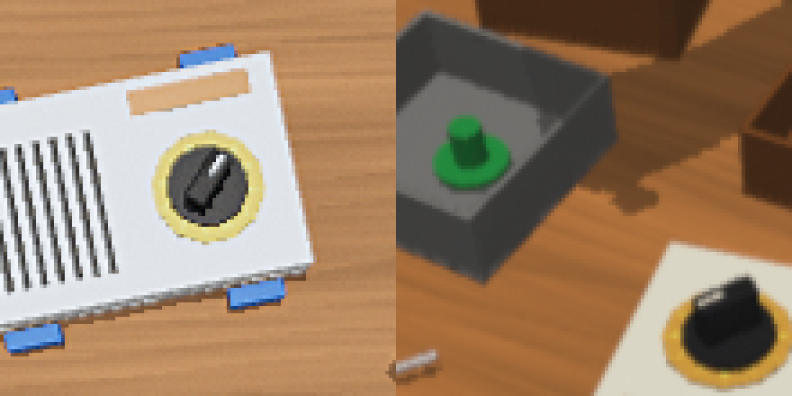

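The knob sits flat and centred on the collar (crop ~(208,186)), its bar turned to the slots. The cap is in the grey crate and the arm is clear.

```bash
python3 -c "
from workcell import env
print(env.job_done())"
```

```text
the job is handed in; nothing more can be done
None
```

The job is handed in at about 21 s of the 66 s allowed: the cap is in the grey crate, the knob was set with its bar along the short sides, then turned lightly until it dropped home flat on the collar and released.

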